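# Square up a tile on the dust-extraction box and hold its sprung shutter half open

### The job

Get the extraction box ready for fettling: push the loose terracotta tile across the steel deck until it lies flat and square in the fence corner, its edges flush against both aluminium fences. Then draw the yellow sprung shutter by its black tab, towards the near side of the box, to half of its travel so that half of the intake is uncovered, and keep hold of it there: it springs shut when let go, so the program finishes while still holding it half open. Leave the pots, ware, jar and brush where they stand.

Things in the scene. Friction and masses are not known exactly. Their poses are not given: they have to be found in the camera images.
- draught_box: Fixed dust-extraction box: blue steel case 280 (x) by 440 (y) by 100 mm high with a flat steel deck; a round duct leaves its far side. Origin: centre of its underside; x away from the robot, y left, z up; yaw within 0.25 rad. Fences at the deck's left, shutter at its right, running along x between rails 10 mm high at y = -58 and -172 mm; a spring on a rod at y = -196 mm, 26 mm high.
- fence_corner (a point): Point on the deck surface (100 mm above the table) where the inner faces of the two fences meet; axes as the box's; at x 100, y 190 mm of the box. Fences are 14 mm high, 12 mm thick: the far one runs 160 mm from here towards -y, the left one 150 mm towards -x. The tile home in the corner has its origin at x -50, y -50, z 0 mm from here.
- tile: Loose square terracotta tile 100 by 100 by 12 mm, about 0.24 kg, flat on the deck, at the start 35 to 80 mm short of each fence and turned up to 0.3 rad. Too wide to grip across: push it. Origin: centre of its underside; x and y parallel to its edges, z up; its axes start within 0.3 rad of the box's.
- shutter (a joint): Travel of the sprung shutter in m: 0 shut (where the spring keeps it), 0.08 fully open, 0.04 half. It opens along the box's -x axis (towards the near side), uncovering the intake opening 80 mm (x) by 90 mm (y) from its far end, and springs shut when let go. Spring force about 4.5 N at the start, 10.5 N at half, 16.5 N at full travel; friction 0.6 N.
- shutter_tab (a point): Centre of the shutter's upright black pull tab, 10 mm thick (box x), 44 mm wide (box y), 34 mm high; moves with the shutter. It is 21.5 mm above the deck; the tab's top is 38.5 mm and the yellow blade it stands on (92 by 103 mm, reaching 5 mm nearer than the tab) 4.5 mm above the deck. Nothing else tall stands within 60 mm before or behind it.
- colour_pot: Bystander: small orange pot, 38 mm across, 34 mm high, standing on the deck at the far side between the far fence's right end and the shutter rails. Origin: centre of its underside.
- tagine_a: Bystander: white miniature tagine, 68 mm across, 64 mm high, on the table left of the box. Origin: centre of its underside.
- tagine_b: Bystander: as tagine_a.
- bowl: Bystander: blue bowl, 120 mm across, 55 mm high, on the table right of the box. Origin: centre of its underside.
- jar: Bystander: clear jar with a red lid, 68 mm across, 100 mm high, on the table right of the box. Origin: centre of its underside.
- brush: Bystander: brush 190 mm long lying on the table along the near side of the box. Origin: underside, about the middle; handle towards its -x.
- yellow_cup: Bystander: yellow cup, 64 mm across, 50 mm high, on the table at the left. Origin: centre of its underside.
There are look-alikes about, which are no part of the job. What is meant by the tile is not purple or red, and is the smaller of those in its own colour.

How it is judged (in metres and radians):
On the way, in this order (a step that is already met when the one before it is completed fails the run):
1. the tile lies flat and square in the fence corner, flush with both fences (x of tile in the frame of fence_corner between -0.053 and -0.045 m and y of tile in the frame of fence_corner between -0.053 and -0.045 m and z of tile in the frame of fence_corner below 0.003 m and angle between the x axis of tile and the x axis of draught_box, either way round below 0.03 rad and angle between tile's own z axis and vertical below 0.03 rad), for 0.2 s.
2. the fingers hold the shutter at half travel (value of joint shutter between 0.034 and 0.046 m and contact force between shutter and the fingers above 4 N), for 0.2 s.
At the end, for the whole second after the job is handed in: The fingers hold the shutter still at 34 to 46 mm of its 80 mm travel with more than 4 N, nothing else touching it; the tile lies flat in the fence corner, untouched, its centre within 3 mm of flush with both fences and turned under 0.03 rad from them (all of step 1 and all of step 2 and velocity of joint shutter between -0.01 and 0.01 m/s and contact force between shutter and tile below 0.2 N and contact force between shutter and colour_pot below 0.2 N and contact force between shutter and tagine_a below 0.2 N and contact force between shutter and tagine_b below 0.2 N and contact force between shutter and bowl below 0.2 N and contact force between shutter and jar below 0.2 N and contact force between shutter and brush below 0.2 N and contact force between shutter and yellow_cup below 0.2 N and contact force between tile and the fingers below 0.2 N); the arm keeps its last pose, push and grip.
It fails at once if the colour pot on the deck is moved more than 25 mm or tipped over (distance of colour_pot from where it was at the start of the episode above 0.025 m or angle between colour_pot's own z axis and vertical above 0.5 rad).
It fails at once if a tagine is moved more than 25 mm or tipped over (distance of any of tagine_a, tagine_b from where it was at the start of the episode above 0.025 m or angle between any of tagine_a, tagine_b's own z axis and vertical above 0.5 rad).
It fails at once if the bowl or the jar is moved more than 25 mm or tipped over (distance of any of bowl, jar from where it was at the start of the episode above 0.025 m or angle between any of bowl, jar's own z axis and vertical above 0.5 rad).
It fails at once if the brush or the yellow cup is moved more than 25 mm or tipped over (distance of any of brush, yellow_cup from where it was at the start of the episode above 0.025 m or angle between yellow_cup's own z axis and vertical above 0.5 rad).
It also fails if it takes over 53 s, if anything falls off the work surface, if the arm or the gripper's body presses on something with over 40 N, if the wrist force passes 120 N, or if a joint passes its speed limit or range.

### The arm

A 7-joint arm with a two-finger parallel gripper is mounted at the origin on the work surface. World frame = base frame: x ahead of the robot, y to its left, z up, the work surface at z = 0. Lengths are in mm, angles in rad, forces in N, time in s.
With the tool pointing down it reaches from about 400 to 925 mm from the base axis. Payload 4.1 kg.
Tool frame: the origin (TCP) lies midway between the tips of the shut fingers; the grasp point (between the pads) lies 19 mm behind it; z points along the fingers, y is the line along which they close (so a half turn about z gives the same grasp; the last joint's range is limited). The gripper opens to 85 mm and grips with 20 to 120 N. Pads are 22 mm wide; open, the fingers measure 114 mm over their backs; the gripper's body (76 mm by 85 mm) begins 54 mm behind the grasp point. The pads swing forward as they close: fully open they stand 13 mm farther back than shut.
Start: joints at [-1.247, 0.398, 0.045, 1.537, -0.019, 1.207, -0.051], TCP at [266.691, 592.811, 192.147] pointing down, gripper open.
Joint ranges: [-2.82, 2.82], [-0.49, 2.23], [-1.37, 1.46], [0, 2.46], [-1.36, 4.5], [0.23, 2], [-2.94, 2.94]. Speed limits (rad/s): [2.57, 2.57, 3.14, 3.14, 3.14, 3.14, 3.14].

### API

Orientations are given as [roll, pitch, yaw] about the fixed x, y, z axes, in that order (R = Rz(yaw) Ry(pitch) Rx(roll)).
In Python, from bench import * gives the robot as it stands.
- The arm moves only by the tool move_arm, never from a script. Its argument "increments" is a list of rows, each a list of 7 numbers: the shift along the tool's x, y, z each as a share of 40 mm, from -1 to 1, then the turn, a rotation vector about the tool's x, y, z each as a share of 8 degrees, from -1 to 1, then the opening, from 0 (shut) to 1 (fully open). A call has 1 to 10 rows; each row shifts and turns the commanded pose from where the row before left it, along the tool's axes as they then stand; what a row does not reach is not made up. A row lasts 1/10 s, in which the tool goes at most 50 mm and 8.59 degrees, less where a joint would pass 70% of its speed; a pose out of reach is approached as far as the arm can. A call with a number of a shift or a turn outside -1 to 1 is refused whole. A call with a gripper value outside its range is refused whole. The fingers move at their own pace and stop on an object; "grip_force" is the grip in N (left out, the last holds). Time passes only in rows, so rows that do not move let the fingers close. It gives the time, the measured TCP pose, the force, the opening and the grip force at its end, in the units of the state.
- read_state(): the state, without advancing time (a new reading comes with each control period).
- read_camera(name): name is "scene" or "top" or "wrist"; returns (picture, depth): 400x640x3 uint8, blue, green, red; 400x640 float32, mm along the optical axis (not along the pixel's ray), 0 where there is no reading.
- camera_params(name): a dict with "vertical_fov" (degrees; the focal length in pixels is half the picture's height over the tangent of half this angle, whatever the lens; pixels are square), "cx", "cy" (the principal point, pixels), "world_to_cam" (4x4, takes a point from world to camera coordinates). Camera axes: x right, y up, looking along -z (the intrinsics and any distortion apply to the point x, -y, -z); pixel columns grow to the right and rows downward; lengths in mm; the calibration is good to about 2 mm. A picture is of the moment at which its call begins: read the wrist's pose just before it. camera_params takes no time and is no camera call; for the wrist camera it gives the pose at the moment of the call.
- sign_off(): hands the job in; it is judged then, once.
The state is a dict: "t": time; "joint_pos": joint angles; "joint_velocities": joint speeds; "joint_efforts": joint torques, N m; "position": TCP position; "eef_rot": TCP orientation; "force": force on the tool from outside, world axes, zero at the start; "wrist_torque": the same for the moment, N m; "opening": finger opening in mm; "finger_force": force on a finger pad.
Only numpy, scipy, OpenCV 4.12 (cv2) and the standard library are available. Lean on these libraries where they do the work, as an engineer would, in place of code of your own. Each camera call takes 0.05 s, during which the arm holds its last target. There are 200 camera calls.

## Working session

There is one attempt and no reset: what is moved stays moved. The work goes in short steps, Python scripts to look and compute and a tool call to move; the robot and the scene stay as the last step left them, time stands still between calls to the robot, and variables do not carry over. Pictures are saved under pics/ and viewed, at most 10 in all, crops included, and the job is handed in when it is done.

Besides the shell and the picture viewer there is one more tool, called after ">>>" by a JSON object that holds its "fn" and its "kwargs". move_arm: Moves the arm, as the interface text tells. Its arguments: {"type":"object","properties":{"increments":{"type":"array"},"grip_force":{"type":"number"}},"required":["increments"]}

```bash
mkdir -p pics; cat > h.py <<'E'
from bench import *
import numpy as np, cv2
from scipy.spatial.transform import Rotation as R
def K(name):
    p=camera_params(name); f=200/np.tan(np.radians(p["vertical_fov"])/2)
    return p,f
def ray(p,f,u,v,z):
    M=np.array(p["world_to_cam"]); Rm=M[:3,:3]; c=-Rm.T@M[:3,3]
    d=Rm.T@np.array([(u-p["cx"])/f,-(v-p["cy"])/f,-1.0])
    return c+d*(z-c[2])/d[2]
def cloud(p,f,D):
    M=np.array(p["world_to_cam"]); Rm=M[:3,:3]; c=-Rm.T@M[:3,3]
    v,u=np.mgrid[:D.shape[0],:D.shape[1]]
    d=np.stack([(u-p["cx"])/f,-(v-p["cy"])/f,-np.ones(D.shape)],-1)*D[...,None]
    return d@Rm+c
E
python3 - <<'E'
from h import *
for n in ["scene","top"]:
    p,f=K(n); print(n,{k:(np.round(v,3).tolist()) for k,v in p.items() if k not in("name",) and not isinstance(v,str)})
    im,D=read_camera(n); cv2.imwrite(f"pics/{n}0.png",im); np.savez(f"{n}0.npz",im=im,D=D)
s=read_state(); print({k:np.round(v,3).tolist() for k,v in s.items()})
E
```

```text
scene {'vertical_fov': 43.755, 'cx': 319.233, 'cy': 199.721, 'world_to_cam': [[0.663, 0.748, -0.011, -356.873], [-0.559, 0.505, 0.658, 151.701], [0.498, -0.43, 0.753, -1588.685], [0.0, 0.0, 0.0, 1.0]]}
top {'vertical_fov': 50.826, 'cx': 319.539, 'cy': 199.66, 'world_to_cam': [[-0.001, -1.0, -0.0, 62.33], [0.988, -0.001, 0.154, -464.012], [-0.154, -0.0, 0.988, -1190.766], [0.0, 0.0, 0.0, 1.0]]}
{'t': 0.1, 'joint_pos': [-1.247, 0.399, 0.045, 1.538, -0.019, 1.207, -0.051], 'joint_velocities': [0.0, -0.003, 0.0, -0.003, 0.0, -0.0, 0.001], 'joint_efforts': [0.004, -47.626, 1.37, -25.495, 0.012, 0.005, -0.0], 'position': [266.4, 592.193, 191.148], 'eef_rot': [-3.14, 0.0, 2.719], 'force': [0.453, -0.021, -0.341], 'wrist_torque': [0.031, 0.021, -0.018], 'finger_force': 0.0, 'opening': 85.44}
```

View pics/top0.png

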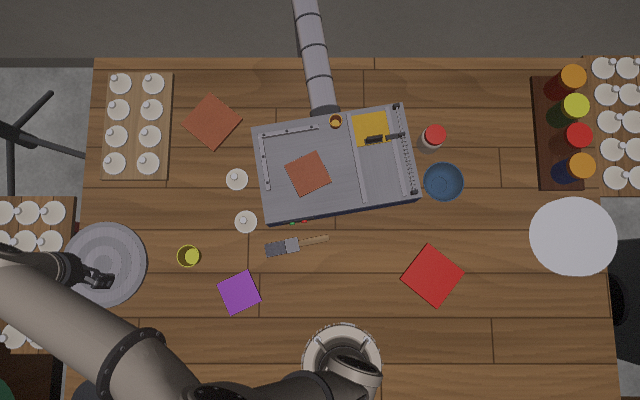

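View pics/scene0.png

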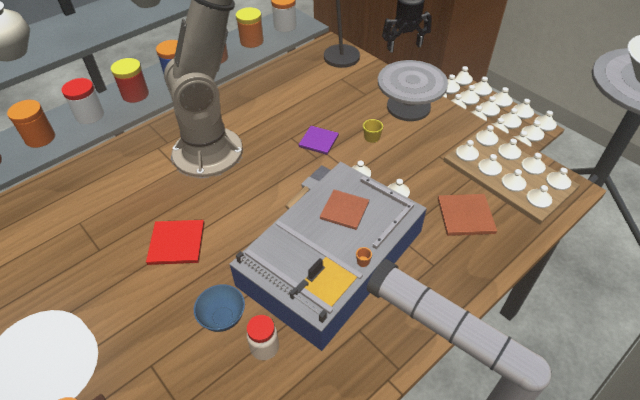

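Candidates: terracotta on the deck (top 308,173), a terracotta tile on the table (211,122) that looks larger, purple (239,292) and red (432,275). I choose the one on the deck. I'll check it with a crop and by measuring.

```bash
python3 - <<'E'
from h import *
d=np.load("top0.npz"); im,D=d["im"],d["D"]; p,f=K("top")
hsv=cv2.cvtColor(im,cv2.COLOR_BGR2HSV)
m=cv2.inRange(hsv,(3,110,60),(14,230,255))
cs,_=cv2.findContours(m,0,2)
for c in cs:
    if cv2.contourArea(c)<400: continue
    (cx,cy),_,_=cv2.minAreaRect(c)
    if not(150<cx<450): continue
    z=112 if 250<cx<420 else 12
    w=np.array([ray(p,f,u,v,z)[:2] for u,v in c[:,0]],np.float32)
    r=cv2.minAreaRect(w); print("terracotta",(cx,cy),"world",np.round(r[0],1),np.round(r[1],1),round(r[2],2),np.round(cv2.boxPoints(r),1).tolist())
P=cloud(p,f,D)
print("tile z",P[173,308],"deck z",P[195,330])
# yellow blade
m=cv2.inRange(hsv,(20,150,120),(32,255,255)); m[:, :345]=0; m[:,395:]=0; m[160:]=0
pts=np.argwhere(m)[:,::-1]; w=np.array([ray(p,f,u,v,104.5)[:2] for u,v in pts],np.float32); r=cv2.minAreaRect(w); print("blade",r,cv2.boxPoints(r).tolist())
# deck mask: height 96..106
zz=P[...,2]; m=((zz>94)&(zz<118)&(P[...,0]>350)&(P[...,0]<800)&(abs(P[...,1])<330)).astype(np.uint8)
m=cv2.morphologyEx(m,cv2.MORPH_OPEN,np.ones((5,5)))
n,l,st,_=cv2.connectedComponentsWithStats(m); i=1+np.argmax(st[1:,4])
pts=np.argwhere(l==i)[:,::-1]; w=np.array([ray(p,f,u,v,100)[:2] for u,v in pts],np.float32); r=cv2.minAreaRect(w); print("deck",r,cv2.boxPoints(r).tolist())
crop=cv2.resize(im[90:235,240:430],None,fx=4,fy=4,interpolation=cv2.INTER_CUBIC); cv2.imwrite("pics/crop0.png",crop)
E
```

```text
terracotta (307.3000183105469, 173.10000610351562) world [526.4  95.2] [99.  98.1] 26.48 [[460.20001220703125, 117.0], [504.0, 29.200000762939453], [592.5999755859375, 73.30000305175781], [548.9000244140625, 161.1999969482422]]
terracotta (355.0, 215.5) world [433.6 -39.7] [1506.2  863.5] 89.94 [[1.100000023841858, -792.4000244140625], [864.5999755859375, -793.2999877929688], [866.0999755859375, 712.9000244140625], [2.5999999046325684, 713.7999877929688]]
tile z [526.86983927  93.70581343 111.10472069] deck z [466.9380951   33.00893322 100.97720362]
blade ((657.0416259765625, -83.00401306152344), (89.92536926269531, 96.34522247314453), 9.687763214111328) [[604.6137084960938, -43.08464050292969], [620.8265991210938, -138.05592346191406], [709.4695434570312, -122.92338562011719], [693.2566528320312, -27.952102661132812]]
deck ((563.3056030273438, 29.199600219726562), (285.29638671875, 418.60894775390625), 9.784107208251953) [[387.1637878417969, 211.2186737060547], [458.3006286621094, -201.30165100097656], [739.4473876953125, -152.81947326660156], [668.310546875, 259.70086669921875]]
```

View pics/crop0.png

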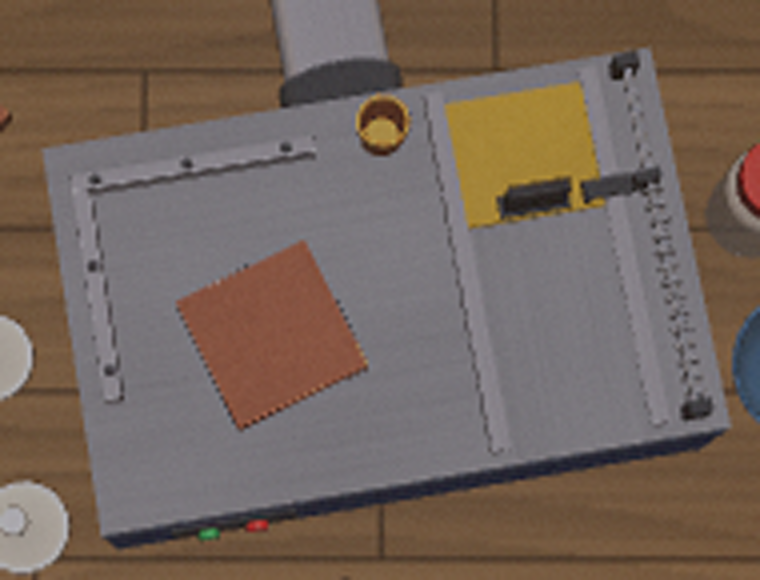

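The crop shows the plain terracotta tile on the deck, with crop centre at about (272,335). The fences' inner corner is near (98,192) and the tab near (535,197). The tile measures 99x98 mm at z 111, so it is the right one. Next I work out the box frame.

```bash
cat >> h.py <<'E'
YAW=0.1705
def boxR(yaw): return np.array([[np.cos(yaw),-np.sin(yaw)],[np.sin(yaw),np.cos(yaw)]])
E
python3 - <<'E'
from h import *
p,f=K("top")
q=lambda x,y,z: ray(p,f,240+(x+.5)/4-.5,90+(y+.5)/4-.5,z)[:2]
c=np.array([q(45,150,100),q(650,48,100),q(730,430,100),q(104,535,100)]); print("corners",c.round(1).tolist())
e=[c[0]-c[3],c[1]-c[2],c[0]-c[1],c[3]-c[2]]; print([ (np.linalg.norm(v).round(1),np.degrees(np.arctan2(v[1],v[0])).round(2)) for v in e])
B=boxR(YAW); o=c.mean(0); print("box centre",o)
F=o+B@[100,190]; print("fence corner pred",F,"seen",q(98,192,100), q(96,185,114))
T=np.array([526.4,95.2]); print("tile rel corner (box axes)",B.T@(T-F))
for t in [[460.2,117],[504,29.2],[592.6,73.3],[548.9,161.2]]: print("tile corner rel",B.T@(np.array(t)-F))
print("tab",q(537,185,138.5), B.T@(q(537,185,138.5)-o)); print("blade c box",B.T@(np.array([657,-83])-o))
print("pot",B.T@(q(382,120,134)-o))
E
```

```text
corners [[662.5, 256.5], [738.0, -174.8], [460.9, -221.5], [388.6, 209.5]]
[(np.float64(277.9), np.float64(9.74)), (np.float64(281.0), np.float64(9.56)), (np.float64(437.9), np.float64(99.93)), (np.float64(437.0), np.float64(99.53))]
box centre [562.48424675  17.41928102]
fence corner pred [628.79597915 221.63180303] seen [631.58186668 218.30461779] [632.30035965 217.88989276]
tile rel corner (box axes) [-122.36357422 -107.22449845]
tile corner rel [-183.90476007  -74.50810435]
tile corner rel [-155.63733333 -168.46677923]
tile corner rel [ -60.83935587 -140.03944257]
tile corner rel [-88.99126509 -45.99918519]
tab [624.30600973 -86.67130234] [  43.26376841 -113.07089045]
blade c box [  76.10662621 -115.00017853]
pot [108.44796365 -17.36570492]
```

>>> {"fn": "move_arm", "kwargs": {"increments": [[0,0,0,0,0,-1,0.7],[0,0,0,0,0,-1,0.7],[0,0,0,0,0,-1,0.7],[0,0,0,0,0,-1,0.7],[0,0,0,0,0,-0.25,0.7]]}}

```text
t: 0.6
position: [266.6, 592.4, 191.5]
eef_rot: [-3.141, -0.001, -2.968]
force: [0.0, 0.2, -0.5]
opening: 60.0
finger_force: 0.0
```

>>> {"fn": "move_arm", "kwargs": {"increments": [[-0.154,-0.953,0,0,0,0,0.7],[-0.154,-0.953,0,0,0,0,0.7],[-0.154,-0.953,0,0,0,0,0.7],[-0.154,-0.953,0,0,0,0,0.7],[-0.154,-0.953,0,0,0,0,0.7],[-0.154,-0.953,0,0,0,0,0.7],[-0.154,-0.953,0,0,0,0,0.7],[-0.154,-0.953,0,0,0,0,0.7],[-0.154,-0.953,0,0,0,0,0.7],[-0.154,-0.953,0,0,0,0,0.7]]}}

```text
t: 1.6
position: [392.2, 225.8, 191.9]
eef_rot: [-3.142, -0.0, -2.971]
force: [0.6, 0.1, -0.5]
opening: 59.4
finger_force: 0.0
```

>>> {"fn": "move_arm", "kwargs": {"increments": [[-0.154,-0.953,0,0,0,0,0.7],[-0.154,-0.953,0,0,0,0,0.7],[-0.154,-0.953,0,0,0,0,0.7],[-0.154,-0.953,0,0,0,0,0.7],[0,0,0.5,0,0,0,0.7],[0,0,0.5,0,0,0,0.7],[0,0,0,0,0,0,0.7],[0,0,0,0,0,0,0.7]]}}

```text
t: 2.4
position: [442.1, 81.5, 152.1]
eef_rot: [-3.141, -0.001, -2.971]
force: [0.5, -1.1, 0.8]
opening: 59.7
finger_force: 0.0
```

```bash
python3 - <<'E'
from h import *
s=read_state(); print(np.round(s["joint_pos"],2),s["position"],s["eef_rot"])
im,D=read_camera("wrist"); cv2.imwrite("pics/w1.png",im)
E
```

```text
[-0.57  0.08  0.31  2.05 -0.03  1.02  1.49] [442.05091209  81.54032978 152.0931756 ] [-3.14142341e+00 -7.73170207e-04 -2.97069406e+00]
```

View pics/w1.png

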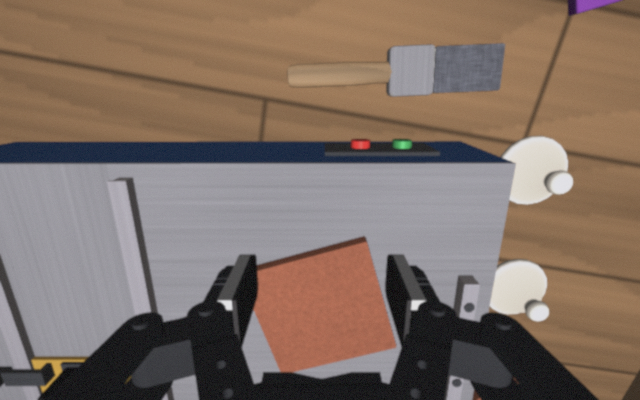

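The wrist view shows the tile at (325,305) between the open fingertips at (245,265) and (400,265). The brush is at the top, so image up is the near side. I'll check that the tips really come down clear of the near edge.

```bash
python3 - <<'E'
from h import *
p,f=K("wrist"); M=np.array(p["world_to_cam"]); print("cam at",(-M[:3,:3].T@M[:3,3]).round(1),"look",(-M[2,:3]).round(2))
def pr(X):
    c=M[:3,:3]@X+M[:3,3]; return p["cx"]-f*c[0]/c[2], p["cy"]+f*c[1]/c[2]
print("tcp px",pr(np.array([442,81.5,152]))); print("tip floor px",pr(np.array([442,81.5,104])))
im=cv2.imread("pics/w1.png"); hsv=cv2.cvtColor(im,cv2.COLOR_BGR2HSV)
B=boxR(YAW);F=np.array([630,220])
for (u,v) in [(364,241),(251,271),(287,373),(397,343)]: 
    w=ray(p,f,u,v,112)[:2]; print(w.round(1),(B.T@(w-F)).round(1))
print("fingertips px->z157", ray(p,f,245,258,157),ray(p,f,398,258,157))
E
```

```text
cam at [362.1  69.3 334.9] look [ 0.31  0.05 -0.95]
tcp px (np.float64(318.3941166768315), np.float64(228.91226006356663))
tip floor px (np.float64(318.9022306075181), np.float64(202.07017884038584))
[463.3 118.5] [-181.5  -71.7]
[502.1  39.9] [-156.6 -155.7]
[594.9  80.2] [ -58.3 -131.8]
[548.5 164.4] [-89.7 -41. ]
fingertips px->z157 [465.71914365  41.45611766 157.        ] [450.28934275 130.80534278 157.        ]
```

>>> {"fn": "move_arm", "kwargs": {"increments": [[0.1,0,0.4,0,0,0,0.7],[0.1,0,0.4,0,0,0,0.7],[0,0,0.3,0,0,0,0.7],[0,0,0.1,0,0,0,0.7],[0,0,0.1,0,0,0,0.7],[0,0,0,0,0,0,0.7]]}}

```text
t: 3.05
position: [434.8, 80.3, 100.2]
eef_rot: [3.142, 0.0, -2.971]
force: [-0.1, -0.9, 0.6]
opening: 59.8
finger_force: 0.0
```

```bash
python3 - <<'E'
from h import *
p,f=K("wrist"); s=read_state(); im,D=read_camera("wrist"); cv2.imwrite("pics/w2.png",im); print(s["position"],s["force"])
E
```

```text
[434.84487146  80.30961805 100.2375433 ] [-0.14119275 -0.89665908  0.58809122]
```

View pics/w2.png

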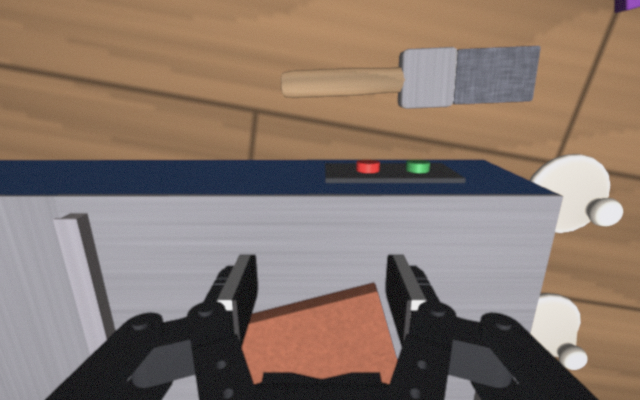

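```bash
python3 - <<'E'
from h import *
p,f=K("wrist")
im,D=read_camera("wrist"); P=cloud(p,f,D)
B=boxR(YAW);F=np.array([630,220])
for u,v in [(250,262),(240,258),(235,265),(395,262),(402,258),(300,240),(245,285),(240,300)]: print((u,v),P[v,u].round(1), D[v,u])
for u in (247,395):
    for z in (104,108,112,120): print(u,z,ray(p,f,u,256,z).round(1))
E
```

```text
(250, 262) [429.7  50.2 156. ] 142.79837
(240, 258) [430.7  45.2 152.2] 146.45036
(235, 265) [430.4  44.6 158.9] 140.00435
(395, 262) [419.2 110.8 156.1] 142.68338
(402, 258) [418.6 114.5 152.6] 145.98767
(300, 240) [443.2  70.4  99.9] 201.33588
(245, 285) [432.1  51.2 169.4] 130.88855
(240, 300) [432.9  51.3 177.8] 123.157486
247 104 [456.9  40.8 104. ]
247 108 [454.6  41.5 108. ]
247 112 [452.3  42.1 112. ]
247 120 [447.7  43.3 120. ]
395 104 [442.  127.5 104. ]
395 108 [440.  126.1 108. ]
395 112 [438.1 124.8 112. ]
395 120 [434.1 122.1 120. ]
```

```bash
python3 - <<'E'
from h import *
im,D=read_camera("scene"); cv2.imwrite("pics/s1.png",cv2.resize(im[110:260,230:430],None,fx=4,fy=4,interpolation=cv2.INTER_CUBIC)); np.savez("s1.npz",im=im,D=D)
p,f=K("scene");M=np.array(p["world_to_cam"])
for X in ([434.8,80.3,100.2],[434.8,80.3,150]):
    c=M[:3,:3]@np.array(X)+M[:3,3]; u,v=p["cx"]-f*c[0]/c[2], p["cy"]+f*c[1]/c[2]; print(u,v,"crop",(u-230)*4,(v-110)*4)
E
```

```text
315.64909506828616 194.01229368292928 crop 342.59638027314463 336.04917473171713
315.33362593737303 181.22692572785667 crop 341.3345037494921 284.90770291142667
```

View pics/s1.png

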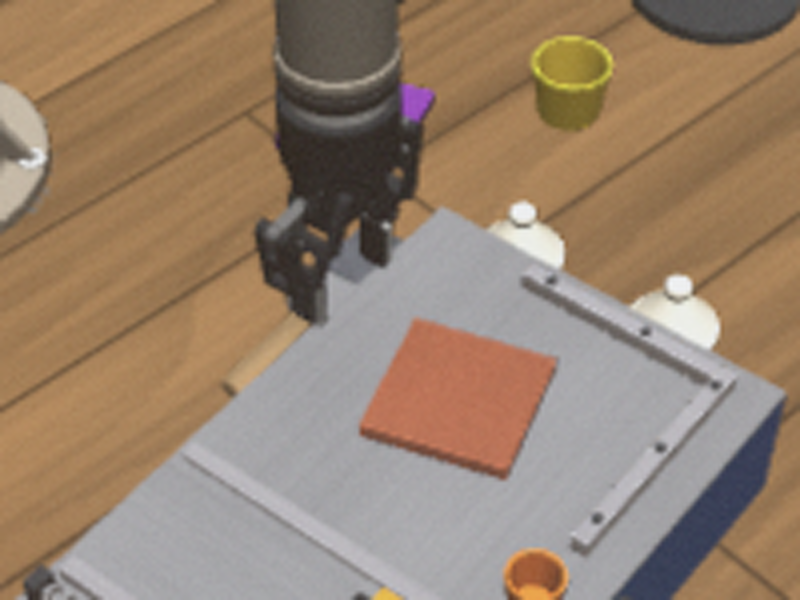

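The scene crop puts the fingertips at (315,310) and (375,255), well above the deck. Wrist depth gives them z≈150 while the TCP reads 100, so the real tips are higher than the nominal TCP. I'll go down in small steps, watching the force and the tip depth.

>>> {"fn": "move_arm", "kwargs": {"increments": [[0,0,0.25,0,0,0,0.7],[0,0,0.25,0,0,0,0.7],[0,0,0,0,0,0,0.7]]}}

```text
t: 3.5
position: [432.9, 79.7, 78.4]
eef_rot: [-3.141, -0.003, -2.971]
force: [-0.8, -1.0, -0.8]
opening: 59.8
finger_force: 0.0
```

```bash
cat > tip.py <<'E'
from h import *
s=read_state(); p,f=K("wrist"); im,D=read_camera("wrist"); P=cloud(p,f,D)
m=(D>60)&(D<175)&(im.max(2)<225); m[:, :180]=0; m[:,470:]=0; m[330:]=0
m&=cv2.cvtColor(im,cv2.COLOR_BGR2HSV)[...,1]<90
m&=P[...,2]>s["position"][2]+5
for n,sl in (("R",slice(180,320)),("L",slice(320,470))):
    mm=np.zeros_like(m); mm[:,sl]=m[:,sl]; z=P[mm]; k=np.argsort(z[:,2])[:40]
    print(n,"low pts",z[k].mean(0).round(1),"min z",z[:,2].min().round(1))
print(s["position"].round(1) if hasattr(s["position"],"round") else s["position"],np.round(s["force"],1),"px40",D[256:275,247][::6])
E
python3 tip.py
```

```text
R low pts [420.1  40.1  97.2] min z 97.0
L low pts [407.4 113.3  97.2] min z 96.8
[432.9  79.7  78.4] [-0.8 -1.  -0.8] px40 [149.1281  143.16025 138.4343  135.0271 ]
```

>>> {"fn": "move_arm", "kwargs": {"increments": [[0,0,0.25,0,0,0,0.7],[0,0,0.12,0,0,0,0.7],[0,0,0,0,0,0,0.7]]}}

```text
t: 3.85
position: [433.7, 79.9, 64.4]
eef_rot: [-3.141, -0.002, -2.971]
force: [-0.2, -0.3, -0.3]
opening: 59.9
finger_force: 0.0
```

```bash
cat > tip.py <<'E'
from h import *
s=read_state(); p,f=K("wrist"); im,D=read_camera("wrist"); P=cloud(p,f,D)
for u in (244,248,252,390,394,398):
    col=D[235:300,u]; v=235+np.argmax(-np.diff(col)); 
    print(u,v,"below edge",P[v,u].round(1),"finger",P[v+2,u].round(1))
print(np.round(s["position"],1),np.round(s["force"],1))
E
python3 tip.py
```

```text
244 254 below edge [436.   43.9 100.8] finger [428.8  46.3 115.3]
248 254 below edge [436.2  45.7  99.7] finger [429.   47.9 114.3]
252 254 below edge [435.   47.8 101.3] finger [429.2  49.5 113.4]
390 254 below edge [424.2 113.6 100.3] finger [417.9 109.1 115.4]
394 254 below edge [423.6 115.4 100.9] finger [417.3 110.6 116.1]
398 254 below edge [423.3 117.3 100.8] finger [417.5 112.7 114.9]
[433.7  79.9  64.4] [-0.2 -0.3 -0.3]
```

>>> {"fn": "move_arm", "kwargs": {"increments": [[0,0,0.12,0,0,0,0.7],[0,0,0.12,0,0,0,0.7],[0,0,0,0,0,0,0.7]]}}

```text
t: 4.2
position: [434.9, 80.3, 55.8]
eef_rot: [3.141, 0.001, -2.971]
force: [-0.5, 0.2, 2.9]
opening: 59.9
finger_force: 1.6
```

```bash
python3 tip.py
```

```text
244 254 below edge [432.   45.7 101.2] finger [430.2  46.6 106.1]
248 295 below edge [439.2  52.3 120.8] finger [440.5  52.3 120.4]
252 249 below edge [428.9  49.  101.3] finger [430.2  49.  100.7]
390 254 below edge [421.2 111.2 100.4] finger [419.5 109.8 105.8]
394 254 below edge [420.5 112.8 101.1] finger [419.5 111.7 105.3]
398 254 below edge [420.5 114.8 100.6] finger [419.  113.3 105.7]
[434.9  80.3  55.8] [-0.5  0.2  2.9]
```

>>> {"fn": "move_arm", "kwargs": {"increments": [[0,0,-0.1,0,0,0,0.7],[-0.2,0,0,0,0,0,0.7],[-0.2,0,0,0,0,0,0.7],[-0.2,0,0,0,0,0,0.7],[-0.2,0,0,0,0,0,0.7],[-0.2,0,0,0,0,0,0.7],[-0.2,0,0,0,0,0,0.7],[-0.2,0,0,0,0,0,0.7]]}}

```text
t: 5.05
position: [490.3, 89.8, 59.5]
eef_rot: [-3.142, -0.0, -2.971]
force: [-1.2, 0.8, 0.2]
opening: 59.7
finger_force: 0.6
```

```bash
python3 - <<'E'
from h import *
im,D=read_camera("scene"); cv2.imwrite("pics/s2.png",cv2.resize(im[110:260,230:430],None,fx=4,fy=4,interpolation=cv2.INTER_CUBIC))
E
```

```text
(no output)
```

View pics/s2.png

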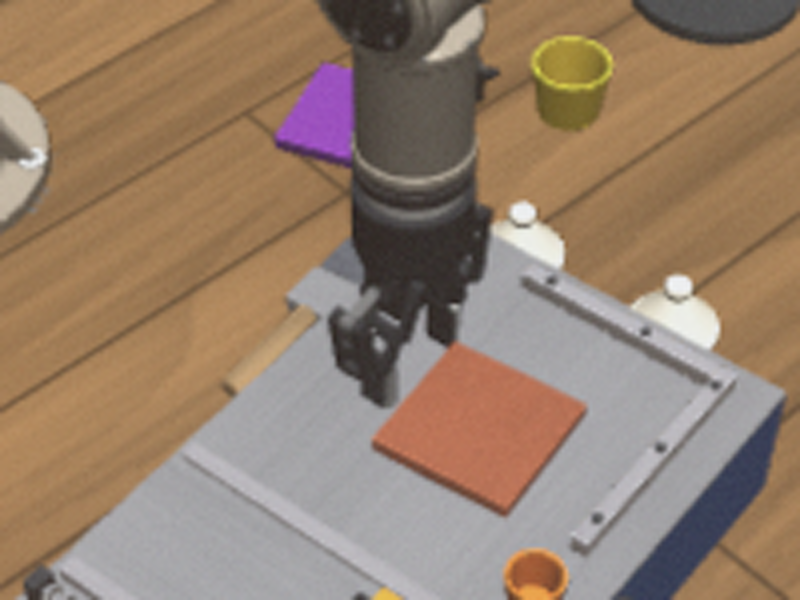

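The tile has moved towards the far fence and squared up against both fingers. I keep pushing and watch the force for the fence.

>>> {"fn": "move_arm", "kwargs": {"increments": [[-0.2,0,0,0,0,0,0.7],[-0.2,0,0,0,0,0,0.7],[-0.2,0,0,0,0,0,0.7],[-0.2,0,0,0,0,0,0.7],[-0.1,0,0,0,0,0,0.7],[-0.1,0,0,0,0,0,0.7],[-0.05,0,0,0,0,0,0.7]]}}

```text
t: 5.8
position: [531.2, 96.7, 59.7]
eef_rot: [-3.142, -0.0, -2.971]
force: [-1.6, -0.4, 0.3]
opening: 59.7
finger_force: 1.0
```

>>> {"fn": "move_arm", "kwargs": {"increments": [[-0.05,0,0,0,0,0,0.7],[-0.05,0,0,0,0,0,0.7]]}}

```text
t: 6.0
position: [534.8, 97.5, 59.7]
eef_rot: [3.141, -0.0, -2.971]
force: [-1.9, -0.8, 0.2]
opening: 59.9
finger_force: 1.1
```

>>> {"fn": "move_arm", "kwargs": {"increments": [[-0.05,0,0,0,0,0,0.7],[-0.05,0,0,0,0,0,0.7]]}}

```text
t: 6.2
position: [539.1, 98.3, 59.7]
eef_rot: [3.141, 0.0, -2.971]
force: [-1.5, -0.4, 0.6]
opening: 59.4
finger_force: 1.0
```

>>> {"fn": "move_arm", "kwargs": {"increments": [[-0.05,0,0,0,0,0,0.7],[-0.05,0,0,0,0,0,0.7]]}}

```text
t: 6.4
position: [540.0, 98.4, 59.5]
eef_rot: [3.141, -0.007, -2.971]
force: [-10.7, -0.8, 9.5]
opening: 59.8
finger_force: 5.5
```

>>> {"fn": "move_arm", "kwargs": {"increments": [[-0.05,0,0,0,0,0,0.7],[-0.05,0,0,0,0,0,0.7]]}}

```text
t: 6.6
position: [539.7, 98.3, 59.0]
eef_rot: [3.141, -0.015, -2.971]
force: [-18.8, -2.6, 14.2]
opening: 59.6
finger_force: 9.4
```

The tile is on the far fence. Now I back off, lift and turn the tool 90°.

>>> {"fn": "move_arm", "kwargs": {"increments": [[0.4,0,0,0,0,0,0.7],[0.2,0,0,0,0,0,0.7],[0,0,-0.7,0,0,0,0.5],[0,0,-0.8,0,0,1,0.4],[0,0,0,0,0,1,0.4],[0,0,0,0,0,1,0.4],[0,0,0,0,0,1,0.4],[0,0,0,0,0,1,0.4],[0,0,0,0,0,1,0.4]]}}

```text
t: 7.5
position: [524.3, 95.8, 120.2]
eef_rot: [3.139, 0.002, 2.469]
force: [-0.1, 0.6, 0.5]
opening: 33.8
finger_force: 0.0
```

>>> {"fn": "move_arm", "kwargs": {"increments": [[0,0,0,0,0,1,0.4],[0,0,0,0,0,1,0.4],[0,0,0,0,0,1,0.4],[0,0,0,0,0,1,0.4],[0,0,0,0,0,1,0.4],[0,0,0,0,0,0.25,0.4],[0,0,0,0,0,0,0.4]]}}

```text
t: 8.2
position: [524.1, 95.8, 120.0]
eef_rot: [3.139, 0.0, 1.742]
force: [0.4, 0.8, 0.2]
opening: 34.0
finger_force: 0.0
```

```bash
cat > go.py <<'E'
from h import *
import sys
# usage: go.py x y (box axes, rel fence corner): needed tool-axis shift in shares of 40 mm
s=read_state(); B=boxR(YAW);F=np.array([630,220.])
r=B.T@(s["position"][:2]-F); Rt=R.from_euler("xyz",s["eef_rot"]).as_matrix()
print("pos",np.round(s["position"],1),"rel",r.round(1),"toolx-box deg",np.degrees(np.arctan2(Rt[1,0],Rt[0,0])-YAW).round(2),"j",np.round(s["joint_pos"],2))
t=F+B@[float(sys.argv[1]),float(sys.argv[2])]; d=np.append(t-s["position"][:2],0); print("shares",(Rt.T@d/40).round(3))
E
python3 go.py -60 -186
python3 - <<'E'
from h import *
p,f=K("top"); im,D=read_camera("top"); hsv=cv2.cvtColor(im,cv2.COLOR_BGR2HSV); m=cv2.inRange(hsv,(3,110,60),(14,230,255)); m[:100]=0;m[230:]=0;m[:,:255]=0;m[:,:][:,400:]=0
pts=np.argwhere(m)[:,::-1]; B=boxR(YAW);F=np.array([630,220.])
w=np.array([B.T@(ray(p,f,u,v,112)[:2]-F) for u,v in pts],np.float32); r=cv2.minAreaRect(w); print(len(w),r, w.min(0),w.max(0)); cv2.imwrite("pics/t2.png",im)
E
```

```text
pos [524.1  95.8 120. ] rel [-125.4 -104.4] toolx-box deg 90.05 j [-0.76  0.3   0.6   1.91 -0.2   0.98  0.1 ]
shares [-2.041  1.634  0.004]
1669 ((-104.25426483154297, -163.98695373535156), (408.3293151855469, 366.2470397949219), 80.17594146728516) [-316.76523 -396.40292] [111.01922   59.876484]
```

>>> {"fn": "move_arm", "kwargs": {"increments": [[-0.68,0.54,0,0,0,0,0.4],[-0.68,0.54,0,0,0,0,0.4],[-0.68,0.54,0,0,0,0,0.4],[0,0,0,0,0,0,0.4]]}}

```text
t: 8.65
position: [604.4, 21.0, 120.3]
eef_rot: [3.138, 0.004, 1.737]
force: [-0.1, -1.0, 0.2]
opening: 33.9
finger_force: 0.0
```

```bash
cat > tile.py <<'E'
from h import *
import sys
n=sys.argv[1]; p,f=K(n); im,D=read_camera(n); hsv=cv2.cvtColor(im,cv2.COLOR_BGR2HSV); P=cloud(p,f,D)
m=cv2.inRange(hsv,(2,100,40),(15,235,255))
m[(P[...,2]<104)|(P[...,2]>120)]=0
n_,l,st,_=cv2.connectedComponentsWithStats(m); i=1+np.argmax(st[1:,4]); c,_=cv2.findContours((l==i).astype(np.uint8),0,2)
B=boxR(YAW);F=np.array([630,220.])
w=np.array([B.T@(ray(p,f,u,v,112)[:2]-F) for u,v in c[0][:,0]],np.float32); r=cv2.minAreaRect(w); print(st[i,4],np.round(r[0],1),np.round(r[1],1),r[2],"min",w.min(0).round(1),"max",w.max(0).round(1))
cv2.imwrite(sys.argv[2],im)
E
python3 tile.py top pics/t3.png; python3 tile.py wrist pics/w3.png; python3 go.py -60 -186; sed -i 's/(244,248,252,390,394,398)/(266,270,274,278,360,364,368,372)/' tip.py; python3 tip.py
```

```text
571 [ -51.1 -102.5] [60.8 99.7] 89.93982696533203 min [-100.9 -133. ] max [ -1.3 -72.1]
33949 [ -47.6 -119.1] [99.1 98.6] 0.059106502681970596 min [ -97.2 -168.4] max [  2.  -69.8]
pos [601.2  25.3 119.5] rel [ -61.4 -187. ] toolx-box deg 89.95 j [-0.57  0.44  0.6   1.75 -0.28  1.04  0.3 ]
shares [0.025 0.035 0.   ]
266 260 below edge [570.   -8.8 100. ] finger [576.7  33.7 175.2]
270 258 below edge [577.8  33.6 171.1] finger [578.1  33.9 173.5]
274 249 below edge [574.3   0.7 100.7] finger [578.8  34.1 165.3]
278 249 below edge [576.9   0.9 100.4] finger [580.5  34.3 165.2]
360 249 below edge [630.5  10.3 100.8] finger [617.3  40.  164.1]
364 249 below edge [633.2  10.5 100.3] finger [618.7  41.1 165.5]
368 249 below edge [635.6  11.4 101.2] finger [620.8  40.9 164.5]
372 249 below edge [638.4  11.6 100.6] finger [622.3  41.6 165.3]
[601.2  25.3 119.5] [0.1 0.8 0.4]
```

View pics/w3.png

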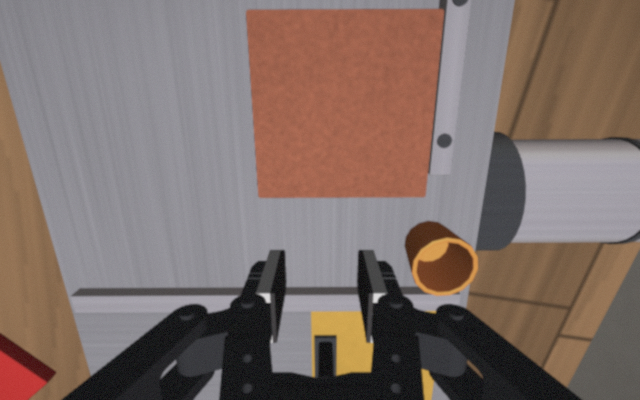

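The wrist view shows the tile square on the far fence, with its right edge at row 197. The fingers at (275,260) and (367,260) are clear of the pot (440,258). Next: back off a little, descend, and push towards the left fence.

>>> {"fn": "move_arm", "kwargs": {"increments": [[-0.12,0,0.4,0,0,0,0.4],[0,0,0.4,0,0,0,0.4],[0,0,0.3,0,0,0,0.4],[0,0,0.15,0,0,0,0.4],[0,0,0.15,0,0,0,0.4],[0,0,0,0,0,0,0.4]]}}

```text
t: 9.4
position: [601.1, 21.5, 62.8]
eef_rot: [-3.14, -0.0, 1.742]
force: [-0.5, -0.6, 0.3]
opening: 34.0
finger_force: 0.0
```

```bash
python3 go.py -60 -111; python3 tip.py
```

```text
pos [601.1  21.5  62.8] rel [ -62.2 -190.7] toolx-box deg 90.03 j [-0.53  0.5   0.57  1.8  -0.33  0.94  0.35]
shares [1.993 0.055 0.   ]
266 260 below edge [574.9  20.6 100.9] finger [576.6  29.7 118.3]
270 249 below edge [576.   25.9  99.3] finger [576.8  29.5 107.8]
274 249 below edge [578.   26.9 100.5] finger [578.6  30.2 108.5]
278 236 below edge [579.7  39.6 112.2] finger [579.2  33.4 101.4]
360 249 below edge [618.4  33.9 100.5] finger [616.9  36.7 108.3]
364 243 below edge [619.6  37.4 100.6] finger [620.2  35.6  98.9]
368 249 below edge [622.2  34.5 100.2] finger [620.7  37.  107.7]
372 249 below edge [624.1  34.7 100.1] finger [622.1  38.  109. ]
[601.1  21.5  62.8] [-0.5 -0.6  0.3]
```

>>> {"fn": "move_arm", "kwargs": {"increments": [[0.2,0,0,0,0,0,0.4],[0.2,0,0,0,0,0,0.4],[0.2,0,0,0,0,0,0.4],[0.2,0,0,0,0,0,0.4],[0.2,0,0,0,0,0,0.4],[0.2,0,0,0,0,0,0.4],[0.2,0,0,0,0,0,0.4],[0.2,0,0,0,0,0,0.4],[0.1,0,0,0,0,0,0.4]]}}

```text
t: 10.35
position: [590.1, 90.1, 63.7]
eef_rot: [3.141, -0.001, 1.743]
force: [0.4, -3.4, 4.1]
opening: 34.5
finger_force: 1.7
```

>>> {"fn": "move_arm", "kwargs": {"increments": [[0.1,0,0,0,0,0,0.4],[0.05,0,0,0,0,0,0.4]]}}

```text
t: 10.55
position: [589.1, 94.9, 63.7]
eef_rot: [3.141, -0.0, 1.742]
force: [0.4, -2.7, 2.7]
opening: 34.4
finger_force: 1.6
```

```bash
python3 go.py -60 -111; python3 tile.py wrist pics/w4.png
```

```text
pos [589.1  94.9  63.7] rel [ -61.5 -116.4] toolx-box deg 90.03 j [-0.66  0.49  0.56  1.81 -0.32  0.93  0.22]
shares [0.134 0.038 0.   ]
63907 [-47.9 -54.4] [99.4 99.2] 89.99038696289062 min [ -97.5 -104.1] max [ 1.7 -4.7]
```

>>> {"fn": "move_arm", "kwargs": {"increments": [[0.05,0,0,0,0,0,0.4],[0.05,0,0,0,0,0,0.4],[0.05,0,0,0,0,0,0.4]]}}

```text
t: 10.9
position: [587.9, 100.2, 63.6]
eef_rot: [-3.141, -0.0, 1.741]
force: [0.2, -2.0, 2.4]
opening: 34.5
finger_force: 1.4
```

>>> {"fn": "move_arm", "kwargs": {"increments": [[0.05,0,0,0,0,0,0.4],[0.05,0,0,0,0,0,0.4]]}}

```text
t: 11.1
position: [587.5, 103.4, 63.6]
eef_rot: [3.141, 0.001, 1.742]
force: [2.1, -6.0, 1.1]
opening: 34.3
finger_force: 3.1
```

>>> {"fn": "move_arm", "kwargs": {"increments": [[0.05,0,0,0,0,0,0.4],[0.05,0,0,0,0,0,0.4]]}}

```text
t: 11.3
position: [587.6, 103.4, 63.7]
eef_rot: [3.141, 0.006, 1.74]
force: [3.5, -11.6, 0.1]
opening: 33.9
finger_force: 6.0
```

>>> {"fn": "move_arm", "kwargs": {"increments": [[0.05,0,0,0,0,0,0.4],[0,0,0,0,0,0,0.4],[-0.3,0,0,0,0,0,0.4],[-0.4,0,0,0,0,0,0.4],[0,0,-0.7,0,0,0,0.6],[0,0,-0.8,0,0,0,0.6],[0,0,0,0,0,0,0.6]]}}

```text
t: 12.0
position: [594.3, 83.0, 127.8]
eef_rot: [3.134, -0.002, 1.741]
force: [0.4, 0.9, -0.3]
opening: 51.3
finger_force: 0.0
```

```bash
python3 tile.py wrist pics/w5.png; python3 go.py -57 -303; python3 tile.py top pics/t5.png
```

```text
30229 [-48.1 -49.1] [99.1 90.6] 0.09192924201488495 min [-97.7 -94.3] max [ 1.5 -3.7]
pos [592.7  83.1 125.7] rel [ -60.  -128.6] toolx-box deg 90.03 j [-0.67  0.42  0.6   1.76 -0.27  1.04  0.2 ]
shares [-4.36   0.073 -0.008]
550 [-50.2 -19.1] [ 53.1 102.9] 80.96833038330078 min [-101.7  -53.4] max [-1.8  2.1]
```

View pics/w5.png

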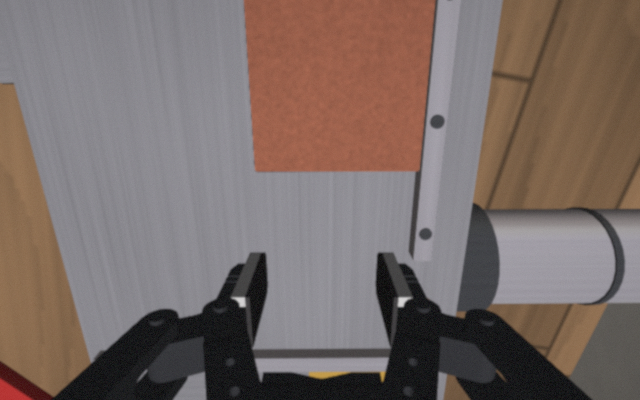

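The tile is flush on both fences: square to 0.1°, with firm contact felt at each. Now I go over the shutter tab.

>>> {"fn": "move_arm", "kwargs": {"increments": [[-0.8,0.02,0,0,0,0,0.6],[-0.8,0.02,0,0,0,0,0.6],[-0.8,0.02,0,0,0,0,0.6],[-0.8,0.01,0,0,0,0,0.6],[-0.6,0,0,0,0,0,0.6],[0,0,0,0,0,0,0.6]]}}

```text
t: 12.7
position: [618.3, -72.0, 122.4]
eef_rot: [-3.139, 0.002, 1.735]
force: [0.0, -0.4, 0.5]
opening: 51.7
finger_force: 0.0
```

```bash
python3 tile.py wrist pics/w6.png; python3 go.py -57 -303; python3 tile.py top pics/t6.png;  python3 - <<'E'
from h import *
p,f=K("wrist"); im,D=read_camera("wrist"); P=cloud(p,f,D); B=boxR(YAW); F=np.array([630,220.])
r=np.einsum("ij,hwi->hwj",B,P[...,:2]-F)
m=(P[...,2]>130)&(P[...,2]<144)&(abs(r[...,0]+57)<25)&(abs(r[...,1]+303)<45)&(im.max(2)<90)
pts=r[m].astype(np.float32); print("tab top",len(pts),pts.mean(0) if len(pts) else "",np.percentile(pts,[2,98],axis=0) if len(pts) else "",np.percentile(P[m][:,2],[2,50,98]) if len(pts) else "")
t=cv2.imread("pics/t6.png"); a=cv2.resize(t[90:235,240:430],None,fx=2,fy=2); b=np.zeros((600,640,3),np.uint8); b[:400]=im; b=np.vstack([im, np.hstack([a,np.zeros((a.shape[0],640-a.shape[1],3),np.uint8)])[:200]]); cv2.imwrite("pics/c6.png",b)
E
```

```text
993 [  17.4 -204.3] [29.5 21.7] 86.2789306640625 min [   5.8 -218.6] max [  28.3 -189.3]
pos [618.4 -68.8 122.3] rel [ -60.4 -282.6] toolx-box deg 89.8 j [-0.41  0.48  0.62  1.69 -0.31  1.07  0.47]
shares [-0.509  0.087 -0.   ]
1238 [-51.8 -47.3] [100.1  98.8] 0.0068478938192129135 min [-101.8  -96.8] max [-1.8  2.1]
tab top 1269 [ -57.235577 -297.11456 ] [[ -62.0347908  -320.08336914]
 [ -52.47930588 -278.28588013]] [131.81891607 138.71860454 139.99224301]
```

View pics/c6.png

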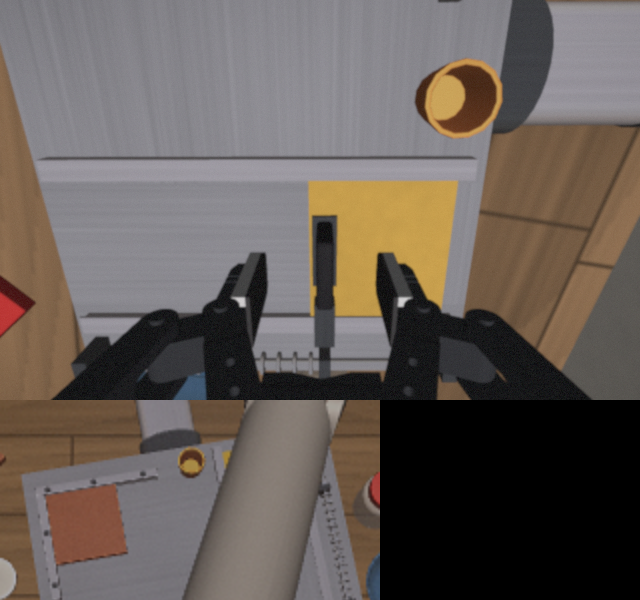

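The wrist view shows the tab at (324,250) between the open fingers (250,265) and (392,265), with the pot well clear. The top inset shows the tile seated in the fence corner. I centre on the tab and descend.

>>> {"fn": "move_arm", "kwargs": {"increments": [[-0.39,0.08,0,0,0,0,0.6],[0,0,0.4,0,0,0,0.6],[0,0,0.4,0,0,0,0.6],[0,0,0.25,0,0,0,0.6],[0,0,0.2,0,0,0,0.6],[0,0,0,0,0,0,0.6]]}}

```text
t: 13.45
position: [624.2, -81.1, 71.8]
eef_rot: [-3.139, -0.001, 1.742]
force: [-0.5, 1.1, 0.7]
opening: 51.3
finger_force: 0.0
```

```bash
python3 go.py -57 -298
```

```text
pos [624.2 -81.1  71.8] rel [ -56.8 -295.7] toolx-box deg 90.03 j [-0.36  0.54  0.59  1.72 -0.35  0.99  0.52]
shares [-0.057 -0.006 -0.   ]
```

Good. Close on the tab with 80 N.

>>> {"fn": "move_arm", "kwargs": {"increments": [[0,0,0,0,0,0,0.3],[0,0,0,0,0,0,0],[0,0,0,0,0,0,0],[0,0,0,0,0,0,0],[0,0,0,0,0,0,0],[0,0,0,0,0,0,0]], "grip_force": 80}}

```text
t: 14.05
position: [623.1, -82.2, 74.5]
eef_rot: [-3.137, -0.002, 1.741]
force: [-7.6, 0.4, 6.6]
opening: 8.5
finger_force: 79.6
```

```bash
python3 go.py -57 -298
```

```text
pos [623.1 -82.2  74.5] rel [ -58.1 -296.7] toolx-box deg 89.99 j [-0.36  0.54  0.59  1.72 -0.35  0.99  0.52]
shares [-0.033  0.028 -0.   ]
```

>>> {"fn": "move_arm", "kwargs": {"increments": [[0,0,-0.05,0,0,0,0],[0,-0.1,0,0,0,0,0],[0,-0.15,0,0,0,0,0],[0,-0.15,0,0,0,0,0],[0,-0.15,0,0,0,0,0],[0,-0.15,0,0,0,0,0],[0,-0.15,0,0,0,0,0],[0,0,0,0,0,0,0],[0,0,0,0,0,0,0]]}}

```text
t: 14.95
position: [594.5, -87.4, 74.7]
eef_rot: [3.137, 0.002, 1.742]
force: [9.1, -2.2, -15.7]
opening: 8.8
finger_force: 77.9
```

```bash
python3 go.py -97 -298; python3 - <<'E'
from h import *
s=read_state(); print(s["force"],s["opening"],s["finger_force"])
p,f=K("wrist"); im,D=read_camera("wrist"); P=cloud(p,f,D); B=boxR(YAW); F=np.array([630,220.])
r=np.einsum("ij,hwi->hwj",B,P[...,:2]-F)
m=cv2.inRange(cv2.cvtColor(im,cv2.COLOR_BGR2HSV),(20,140,90),(33,255,255))>0; m&=abs(P[...,2]-104)<6
print("blade x",np.percentile(r[m][:,0],[1,99]),"y",np.percentile(r[m][:,1],[1,99]))
b=P[...,2]; cv2.imwrite("pics/w7.png",im)
E
```

```text
pos [594.5 -87.4  74.7] rel [ -87.2 -296.9] toolx-box deg 90.04 j [-0.38  0.49  0.6   1.8  -0.33  0.95  0.53]
shares [-0.027 -0.245 -0.001]
[  9.11886418  -2.15102422 -15.73450196] 8.819131012013209 77.86996722221375
blade x [-94.98057208  -5.50698617] y [-333.38042416 -253.66560946]
```

>>> {"fn": "move_arm", "kwargs": {"increments": [[0,-0.1,0.03,0,0,0,0],[0,-0.1,0.02,0,0,0,0],[0,-0.09,0,0,0,0,0],[0,0,0,0,0,0,0],[0,0,0,0,0,0,0],[0,0,0,0,0,0,0]]}}

```text
t: 15.6
position: [585.7, -89.0, 74.6]
eef_rot: [3.132, 0.003, 1.742]
force: [9.2, -0.8, -9.4]
opening: 8.3
finger_force: 78.9
```

```bash
python3 go.py -97 -298; python3 tile.py top pics/t8.png; python3 - <<'E'
from h import *
s=read_state(); print(s["force"],s["opening"],s["finger_force"],s["t"])
p,f=K("wrist"); im,D=read_camera("wrist"); P=cloud(p,f,D); B=boxR(YAW); F=np.array([630,220.])
r=np.einsum("ij,hwi->hwj",B,P[...,:2]-F)
m=cv2.inRange(cv2.cvtColor(im,cv2.COLOR_BGR2HSV),(20,140,90),(33,255,255))>0; m&=abs(P[...,2]-104)<6
print("blade x",np.percentile(r[m][:,0],[1,99]))
# fence faces vs tile in top view: inner fence edges from depth/brightness
im=cv2.imread("pics/t8.png"); p,f=K("top"); im2=cv2.imread("pics/t6.png")
def at(x,y,z):
    w=F+B@[x,y]; M=np.array(p["world_to_cam"]); c=M[:3,:3]@np.append(w,z)+M[:3,3]; return p["cx"]-f*c[0]/c[2], p["cy"]+f*c[1]/c[2]
g=im2.astype(np.float32)
for ax in "xy":
    out=[]
    for d in np.arange(-8,12,1.):
        q=[at(d,k,113) if ax=="x" else at(k,d,113) for k in np.arange(-80,-20,2.)]
        mp=np.array(q,np.float32)[None]; out.append(cv2.remap(g,mp[...,0],mp[...,1],1)[0].mean(0).round().astype(int).tolist())
    print(ax,[(int(a),o) for a,o in zip(np.arange(-8,12),out)])
E
```

```text
pos [585.7 -89.   74.6] rel [ -96.1 -297. ] toolx-box deg 90.06 j [-0.38  0.47  0.6   1.82 -0.33  0.94  0.54]
shares [-0.025 -0.022 -0.   ]
1241 [-51.8 -47.3] [100.1  98.8] 0.0068478938192129135 min [-101.8  -96.8] max [-1.8  2.1]
[ 9.6288781  -0.84658518 -9.31955166] 8.58399550398409 78.93044829368591 15.65
blade x [-104.04188036  -14.64542707]
x [(-8, [62, 81, 132]), (-7, [62, 81, 132]), (-6, [61, 80, 132]), (-5, [60, 79, 131]), (-4, [61, 79, 129]), (-3, [64, 79, 125]), (-2, [69, 80, 117]), (-1, [79, 84, 108]), (0, [94, 93, 105]), (1, [112, 108, 113]), (2, [127, 120, 124]), (3, [133, 126, 129]), (4, [130, 124, 128]), (5, [127, 121, 125]), (6, [126, 120, 124]), (7, [126, 120, 125]), (8, [126, 120, 125]), (9, [127, 121, 125]), (10, [128, 122, 126]), (11, [128, 121, 126])]
y [(-8, [61, 80, 131]), (-7, [61, 80, 131]), (-6, [61, 80, 131]), (-5, [61, 80, 132]), (-4, [61, 80, 132]), (-3, [61, 80, 132]), (-2, [60, 80, 132]), (-1, [60, 80, 132]), (0, [61, 80, 131]), (1, [66, 83, 126]), (2, [80, 89, 120]), (3, [100, 102, 119]), (4, [120, 115, 123]), (5, [130, 123, 127]), (6, [132, 124, 128]), (7, [129, 122, 126]), (8, [127, 120, 125]), (9, [127, 121, 125]), (10, [127, 121, 126]), (11, [128, 122, 127])]
```

>>> {"fn": "move_arm", "kwargs": {"increments": [[0,-0.06,0.04,0,0,0,0],[0,0,0,0,0,0,0],[0,0,0,0,0,0,0],[0,0,0,0,0,0,0],[0,0,0,0,0,0,0],[0,0,0,0,0,0,0]]}}

```text
t: 16.3
position: [585.2, -89.1, 74.6]
eef_rot: [3.128, 0.003, 1.743]
force: [10.7, 0.2, -3.3]
opening: 8.3
finger_force: 79.9
```

```bash
python3 go.py -98 -298; python3 - <<'E'
from h import *
p,f=K("wrist"); im,D=read_camera("wrist"); P=cloud(p,f,D); B=boxR(YAW); F=np.array([630,220.])
r=np.einsum("ij,hwi->hwj",B,P[...,:2]-F)
m=cv2.inRange(cv2.cvtColor(im,cv2.COLOR_BGR2HSV),(20,140,90),(33,255,255))>0; m&=abs(P[...,2]-104)<6
e=np.percentile(r[m][:,0],[1,99]); print("blade x",e, "travel by blade",-67.2-e[0])
s=read_state(); print(s["force"],s["opening"],s["finger_force"])
E
```

```text
pos [585.2 -89.1  74.6] rel [ -96.6 -297. ] toolx-box deg 90.09 j [-0.38  0.47  0.6   1.83 -0.33  0.93  0.54]
shares [-0.026 -0.036 -0.   ]
blade x [-104.67842078  -15.33984221] travel by blade 37.478420784495086
[10.53107427  0.14612899 -2.98709324] 8.320021156312407 79.8780870437622
```

The spring force reads 10.6 N, and about 10.5 N is expected at half travel. That agrees with about 38 mm of travel, and it is steady. Handing in.

```bash
python3 -c "
from bench import *
print(sign_off())"
```

```text
the job is handed in; nothing more can be done
None
```

I pushed the tile square and flush into the fence corner and handed the job in with the gripper still holding the shutter at about 38 mm of its 80 mm travel; the hand-in gave no verdict.

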